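Hold the reference filter in the photometer slot

ROBOT

A 6-joint arm with a two-finger parallel gripper is mounted at the origin on the work surface. World frame = base frame: x ahead of the robot, y to its left, z up, the work surface at z = 0. Lengths are in m, angles in rad, forces in N, time in s.
With the tool pointing down it reaches from about 0.425 to 0.95 m from the base axis. Payload 3.5 kg.
Tool frame: the origin (TCP) lies midway between the tips of the shut fingers; the grasp point (between the pads) lies 19 mm behind it; x points along the fingers, y is the direction in which the jaws open and shut, and the axes are right-handed (so a half turn about x gives the same grasp; the last joint's range is limited). The gripper opens to 85 mm and grips with 20 to 120 N. Pads are 22 mm wide; open, the fingers measure 114 mm over their backs; the gripper's body (76 mm by 85 mm) begins 54 mm behind the grasp point. The pads swing forward as they close: fully open they stand 13 mm farther back than shut.
Start: joints at [-1.329, 0.286, 1.577, -0, 1.279, -0.15], TCP at [0.258, -0.624, 0.231] pointing down, gripper open.
Joint ranges: [-2.77, 2.77], [-0.9, 2.22], [0.21, 2.48], [-1.53, 4.67], [0.24, 2.81], [-2.84, 2.84]. Speed limits (rad/s): [2.79, 2.79, 3.14, 3.14, 3.14, 3.14].

INTERFACE

Orientations are given as [roll, pitch, yaw] about the fixed x, y, z axes, in that order (R = Rz(yaw) Ry(pitch) Rx(roll)).
In Python, from bench import * gives the robot as it stands.
- The arm moves only by the shell command python3 -m pendant 'ROWS' [FORCE]. ROWS is JSON, one flat list of numbers, 5 for each row, row after row: the shift along the tool's x, y, z in m, then the turn about the tool's x in degrees, then the closure in counts, from 0 (fully open) to 255 (shut). A call has 1 to 12 rows; each row is the pose to reach, as a shift and turn from the pose commanded when the call began, along the tool's axes at that moment; what a row does not reach only later rows make up. A row lasts 1/8 s, in which the tool goes at most 62.5 mm and 10.7 degrees, less where a joint would pass 70% of its speed; a pose out of reach is approached as far as the arm can. A call with a gripper value outside its range is refused whole. The fingers move at their own pace and stop on an object; FORCE is the grip in N (left out, the last holds). Time passes only in rows, so rows that repeat a pose let the fingers close. It gives the time, the measured TCP pose, the force and the opening at its end, in the units of the state.
- get_state(): the state, without advancing time (a new reading comes with each control period).
- read_camera(name): name is "side" or "top"; returns a dict with "color" (420x560x3 uint8, red, green, blue), "depth" (420x560 float32, m along the optical axis (not along the pixel's ray), 0 where there is no reading), "fovy" (degrees; the focal length in pixels is half the picture's height over the tangent of half this angle, whatever the lens; pixels are square), "cx", "cy" (the principal point, pixels), "R" (3x3) and "t" (3): a world point X has camera coordinates R X + t. Camera axes: x right, y down, z forward; pixel columns grow to the right and rows downward; lengths in m; the calibration is good to about 2 mm. A picture is of the moment at which its call begins.
- close_job(): hands the job in, once; it reports no verdict.
The state is a dict: "clock": time; "joint_positions": joint angles; "qd": joint speeds; "effort": joint torques, N m; "tool_pos": TCP position; "orientation": TCP orientation; "force": force on the tool from outside, world axes, zero at the start; "ft_torque": the same for the moment, N m; "finger_gap": finger opening in m.
Only numpy, scipy, OpenCV 4.12 (cv2) and the standard library are available. Lean on these libraries where they do the work, as an engineer would, in place of code of your own. Each camera call takes 0.05 s, during which the arm holds its last target. There are 200 camera calls.

TASK

Unlock the photometer for a reference check: take the red-handled interlock pin from its yellow stand, push it fully home into the round socket on top of the photometer and let go of it. Then take the green-handled filter from the rack, lower its blade through the narrow slot beside the pin until the slot's rim lies within the yellow band on the blade, and finish while still holding it there, steady and upright, with the gripper (it would drop too deep if let go). Leave the other two filters in the rack and the jar where they are.

Things in the scene. Friction and masses are not known exactly. Their poses are not given: they have to be found in the camera images.
- slot (a point): Centre of the slot's mouth, level with the top of the photometer (fixed off-white box 200 x 200 mm, 90 mm high, flat top). The slot is 32 mm along this frame's y and 8 mm along x, 70 mm deep, straight down, with a 2.5 mm chamfer and a dark outline. z up, x and y along the box's sides; the box's centre lies at x -10 mm, y +45 mm from here.
- socket (a point): Centre of the mouth of the round interlock socket, level with the photometer's top, 90 mm from the slot along the photometer's +y: a hole 10 mm across, 70 mm deep, 2.5 mm chamfer, red outline. z up.
- pin: Interlock pin, about 50 g: steel shaft 8 mm across, 30 mm long, below a red round grip 16 mm across, 50 mm high. Origin at the shaft's foot, z up. It stands in a hole of a fixed yellow stand (46 x 46 mm, 50 mm high), the grip's flat underside on the stand's top. Home in the socket, that underside rests on the photometer's top.
- pin_grip (a point): Centre of the pin's red grip, 55 mm above the foot of the shaft and 25 mm above the grip's underside; z up along the pin.
- green_filter: Reference filter, about 60 g: aluminium blade 30 mm wide (y), 6 mm thick (x), 60 mm long, under a green handle block 30 x 14 x 32 mm (y, x, z). Origin at the middle of the blade's lower edge, z up. A yellow band runs round the blade from 28 to 44 mm above that edge. It stands upright in one of the rack's pockets, 15 mm of blade showing below the handle.
- green_filter_handle (a point): Centre of the green handle block, 76 mm above the blade's lower edge (40 mm above the middle of the yellow band). y is the 30 mm width, x the 14 mm thickness, z up; the handle and blade look the same turned half round.
- blue_filter_handle (a point): Centre of the blue handle block of another filter of the same shape in the rack; leave it.
- white_filter_handle (a point): Centre of the white handle block of a third filter of the same shape in the rack; leave it.
- rack: Fixed grey filter rack, 80 x 200 mm (x, y), 55 mm high, origin at the centre of its underside. Three pockets in a row along its y, 56 mm apart, each 45 mm deep and 3 mm larger than the blade both ways. Which filter is in which pocket varies.
- jar: Capped amber jar, 52 mm across, 85 mm high, standing on the bench; leave it. Origin at its underside.

How it is judged:
On the way, in this order (a step that is already met when the one before it is completed fails the run):
1. the pin is fully home in the socket and released (x of pin_grip in the frame of socket between -0.005 and 0.005 m and y of pin_grip in the frame of socket between -0.005 and 0.005 m and z of pin_grip in the frame of socket below 0.029 m and angle between pin_grip's own z axis and vertical below 0.12 rad and contact force between pin and the fingers below 0.05 N), for 0.3 s.
2. the green filter's blade is in the slot to its yellow band, held by the gripper (x of green_filter_handle in the frame of slot between -0.006 and 0.006 m and y of green_filter_handle in the frame of slot between -0.006 and 0.006 m and z of green_filter_handle in the frame of slot between 0.032 and 0.048 m and angle between green_filter_handle's own z axis and vertical below 0.1 rad and angle between the y axis of green_filter_handle and the y axis of slot, either way round below 0.15 rad and contact force between green_filter and the fingers above 1 N and linear speed of green_filter below 0.02 m/s), for 0.2 s.
At the end, for the whole second after the job is handed in: Gripper holds the green filter (>1 N), still, upright within 0.1 rad, rim within the yellow band (36 +-8 mm deep), within 6 mm and 0.15 rad of the slot; pin home within 4 mm in the socket, not touched by the fingers; other filters and jar within 20 mm of their starts (all of step 1 and all of step 2 and distance of each of blue_filter_handle, white_filter_handle, jar from where it was at the start of the episode below 0.02 m); the arm keeps its last pose, push and grip.
It fails at once if another filter or the jar is moved by more than 20 mm (not (distance of blue_filter_handle from where it was at the start of the episode below 0.02 m) or not (distance of white_filter_handle from where it was at the start of the episode below 0.02 m) or not (distance of jar from where it was at the start of the episode below 0.02 m)).
It also fails if it takes over 72 s, if anything falls off the work surface, if the arm or the gripper's body presses on something with over 40 N, if the wrist force passes 120 N, or if a joint passes its speed limit or range.

## Working session

There is one attempt and no reset: what is moved stays moved. The work goes in short steps, Python scripts to look and compute and a shell command to move; the robot and the scene stay as the last step left them, time stands still between calls to the robot, and variables do not carry over. Pictures are saved under pics/ and viewed, on a budget of 10 in all, crops included, one or two more only if the job needs it, and the job is handed in when it is done.

```bash
mkdir -p pics; ls
python3 - <<'E'
from bench import *
import cv2,numpy as np
print(get_state())
for n in("top","side"):
    c=read_camera(n);cv2.imwrite(f"pics/{n}0.png",c["color"][:,:,::-1]);np.savez(f"{n}0.npz",**c)
    print(n,c["fovy"],c["cx"],c["cy"],c["R"],c["t"])
E
```

```text
pics
{'clock': 0.0, 'joint_positions': array([-1.32899410e+00,  2.87215109e-01,  1.57818184e+00, -3.02508145e-05,
        1.27862150e+00, -1.50010728e-01]), 'qd': array([ 0.00043909, -0.00075532,  0.00032573, -0.00086196, -0.00044286,
        0.00012492]), 'effort': array([-1.66836140e-03, -4.05985272e+01, -2.92629218e+01, -2.22213066e-04,
        5.75344136e-03,  8.64989914e-06]), 'tool_pos': array([ 0.25761126, -0.62318773,  0.22991161]), 'orientation': array([-1.70887438,  1.56837036,  1.82453998]), 'force': array([-0.14329394, -0.36819618,  0.08529678]), 'ft_torque': array([-0.01100521, -0.00918274,  0.02016441]), 'finger_gap': 0.08583863481132539}
top 45.76117623984717 276.5222289261235 216.28485592714276 [[ 1.26207209e-02 -9.99920324e-01 -2.52280263e-04]
 [-9.84860138e-01 -1.23870106e-02 -1.72907695e-01]
 [ 1.72890793e-01  2.43068053e-03 -9.84938001e-01]] [-0.00862412  0.6049857   1.16960511]
side 49.97407256558513 279.9614710313393 211.0200486698489 [[-0.93044701 -0.36641249 -0.00320058]
 [-0.17216691  0.44486787 -0.87889199]
 [ 0.32346084 -0.8172114  -0.47701009]] [0.55950111 0.18780462 0.73912517]
```

View pics/top0.png

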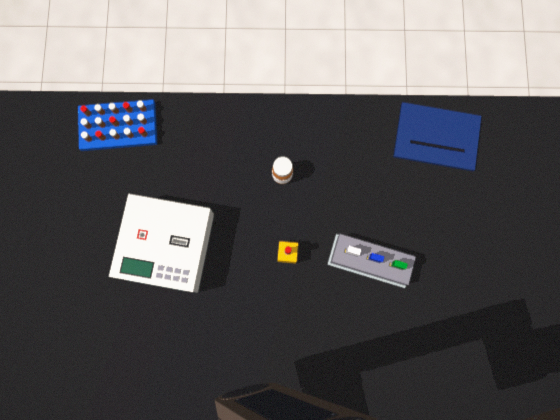

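View pics/side0.png

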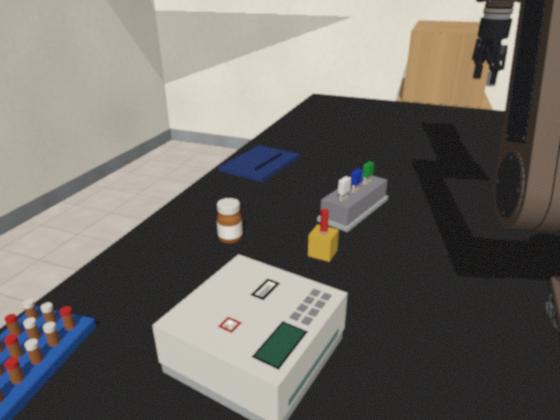

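The top view shows the pin at (288,251), the slot at (179,241), the socket at (142,235) and the green filter at (400,265). All of them are also visible in the side view.

```bash
cat > h.py <<'E'
import numpy as np,cv2
from scipy.spatial.transform import Rotation as Ro
def cam(c):
    return (float(c["fovy"]),float(c["cx"]),float(c["cy"]),c["R"],c["t"])
def ray(c,p):
    h=c["color"].shape[0];f=h/2/np.tan(np.radians(float(c["fovy"]))/2)
    d=np.array([(p[0]-c["cx"])/f,(p[1]-c["cy"])/f,1.]);R=c["R"]
    return -R.T@c["t"],R.T@d
def onz(c,p,z):
    o,d=ray(c,p);return o+d*(z-o[2])/d[2]
def tri(c1,p1,c2,p2):
    A=np.zeros((3,3));b=np.zeros(3);rs=[]
    for c,p in((c1,p1),(c2,p2)):
        o,d=ray(c,p);d=d/np.linalg.norm(d);M=np.eye(3)-np.outer(d,d);A+=M;b+=M@o;rs.append((M,o))
    X=np.linalg.solve(A,b);return X,[np.linalg.norm(M@(X-o))*1e3 for M,o in rs]
def hsv(c): return cv2.cvtColor(np.ascontiguousarray(c["color"]),cv2.COLOR_RGB2HSV)
def mask(c,name,roi=None):
    H,S,V=[x.astype(int) for x in cv2.split(hsv(c))]
    m={"red":((H<8)|(H>172))&(S>140)&(V>70),"green":(H>45)&(H<80)&(S>140)&(V>50),
       "blue":(H>108)&(H<130)&(S>150)&(V>80),"white":(S<50)&(V>170),"yellow":(H>18)&(H<35)&(S>150)&(V>100),
       "dark":(V<110)}[name].astype(np.uint8)
    if roi is not None:
        k=np.zeros_like(m);x0,y0,x1,y1=roi;k[y0:y1,x0:x1]=1;m&=k
    return m
def big(m):
    n,l,s,ce=cv2.connectedComponentsWithStats(m,connectivity=8)
    i=1+np.argmax(s[1:,4]);return ce[i],s[i],(l==i).astype(np.uint8)
def pose(s):
    return np.array(s["tool_pos"]),Ro.from_euler("xyz",s["orientation"]).as_matrix()
E
python3 - <<'E'
from h import *
from bench import get_state
T=dict(np.load("top0.npz"));S=dict(np.load("side0.npz"))
np.set_printoptions(precision=4,suppress=True)
print(pose(get_state())[1])
rois={"pin":("red",(270,235,305,270),(310,200,340,240),.075),"green":("green",(385,250,415,280),(355,155,380,185),.086),
"blue":("blue",(362,245,390,270),(345,165,370,190),.086),"white":("white",(340,240,367,262),(335,175,353,197),.086),
"socket":("red",(130,225,155,245),(215,310,245,340),.09),"slot":("dark",(166,232,193,250),(248,275,284,303),.09)}
P={}
for n,(col,a,b,z) in rois.items():
    r=[]
    for c,roi in((T,a),(S,b)):
        ce,st,m=big(mask(c,col,roi))
        if n in("slot","socket"): # outline: filled contour
            k=max(cv2.findContours(m,0,1)[0],key=cv2.contourArea);h=cv2.convexHull(k);M=cv2.moments(h)
            ce=np.array([M["m10"]/M["m00"],M["m01"]/M["m00"]])
            box=cv2.boxPoints(cv2.minAreaRect(k));e=[onz(c,q,z)[:2] for q in box]
            for u,v in((0,1),(1,2)):
                d=e[v]-e[u];print("   edge",np.linalg.norm(d),np.degrees(np.arctan2(d[1],d[0])))
        r.append(ce);print(n,ce,st,onz(c,ce,z))
    X,e=tri(T,r[0],S,r[1]);P[n]=X;print("  tri",X,e)
d=P["socket"]-P["slot"];print("slot y dir",np.degrees(np.arctan2(d[1],d[0])),np.linalg.norm(d))
d=P["white"]-P["green"];print("rack dir",np.degrees(np.arctan2(d[1],d[0])),np.linalg.norm(d))
# box top corners
ce,st,m=big(mask(T,"white",(100,185,225,300)));k=cv2.convexHull(cv2.findContours(m,0,1)[0][0]);print(st,cv2.approxPolyDP(k,6,True)[:,0].tolist())
# depth check
for n,(u,v) in {"photo":(200,220),"pin":(288,250)}.items():
    o,dd=ray(T,(u,v));print(n,o+dd*T["depth"][v,u])
E
```

```text
[[-0.0005  0.3819 -0.9242]
 [ 0.0021 -0.9242 -0.3819]
 [-1.     -0.0022 -0.0003]]
pin [287.5455 249.9091] [285 247   6   7  33] [ 0.5201 -0.0283  0.075 ]
pin [323.7755 219.3401] [320 209   8  22 147] [ 0.5208 -0.0351  0.075 ]
  tri [ 0.5193 -0.0283  0.0789] [np.float64(0.37907308870138134), np.float64(0.3790730887012148)]
green [399.4409 264.2796] [392 260  16   9  93] [ 0.4884 -0.2912  0.086 ]
green [367.8794 168.3546] [363 161  11  16 141] [ 0.4877 -0.2974  0.086 ]
  tri [ 0.4874 -0.2906  0.0889] [np.float64(0.8045578586499013), np.float64(0.8045578586498277)]
blue [376.3736 257.2967] [369 253  15   9  91] [ 0.5041 -0.2374  0.086 ]
blue [356.2734 175.8273] [351 168  11  17 139] [ 0.5039 -0.2433  0.086 ]
  tri [ 0.5033 -0.2369  0.0889] [np.float64(0.5984160954152712), np.float64(0.5984160954151442)]
white [352.8571 249.8393] [346 244  15  12 112] [ 0.5211 -0.1823  0.086 ]
white [343.6282 184.8974] [338 177  12  18 156] [ 0.5191 -0.1838  0.086 ]
  tri [ 0.5199 -0.1823  0.0867] [np.float64(1.1039415550894611), np.float64(1.1039415550893332)]Traceback (most recent call last):
  File "<stdin>", line 16, in <module>
ZeroDivisionError: float division by zero
```

Run:
```python
from h import *
T=dict(np.load("top0.npz"));S=dict(np.load("side0.npz"))
np.set_printoptions(precision=4,suppress=True)
P={}
for n,a,b in(("socket",(130,225,155,245),(215,312,245,338)),("slot",(166,232,193,250),(248,275,284,303))):
    r=[]
    for c,roi in((T,a),(S,b)):
        x0,y0,x1,y1=roi
        H=hsv(c);m=((H[...,1]>60)&((H[...,0]<10)|(H[...,0]>170)) if n=="socket" else H[...,2]<140).astype(np.uint8)
        k=np.zeros_like(m);k[y0:y1,x0:x1]=1;m&=k
        ce,st,m=big(m);k=max(cv2.findContours(m,0,1)[0],key=cv2.contourArea)
        M=cv2.moments(k);ce=np.array([M["m10"]/M["m00"],M["m01"]/M["m00"]])
        q=np.array([onz(c,p[0],.09)[:2] for p in k],np.float32)
        rc=cv2.minAreaRect(q);print(n,ce,st,onz(c,ce,.09)," rect",rc);r.append(ce)
    P[n],e=tri(T,r[0],S,r[1]);print("tri",P[n],e)
d=P["socket"]-P["slot"];print("y dir",np.degrees(np.arctan2(d[1],d[0])),np.linalg.norm(d))
for c,roi in((T,(100,185,225,300)),):
    H=hsv(c);print(H[215,200],H[240,211])
    m=(H[...,2]>200).astype(np.uint8);k=np.zeros_like(m);k[185:300,100:225]=1;m&=k
    ce,st,m=big(m);k=cv2.convexHull(max(cv2.findContours(m,0,1)[0],key=cv2.contourArea))
    q=np.array([onz(c,p[0],.09)[:2] for p in k],np.float32);rc=cv2.minAreaRect(q);print("box",rc,cv2.boxPoints(rc))
for u,v in((200,220),(160,210),(120,270),(288,250)):
    o,dd=ray(T,(u,v));print(o+dd*T["depth"][v,u])
```

```text
socket [141.9239 234.216 ] [137 229  11  11  62] [0.5514 0.3167 0.09  ]  rect ((0.5512779951095581, 0.3166656196117401), (0.02339712716639042, 0.02343798242509365), 82.20639038085938)
socket [229.3528 324.2019] [219 317  22  16 118] [0.5507 0.3164 0.09  ]  rect ((0.5509774684906006, 0.3161762058734894), (0.02318032644689083, 0.02258734591305256), 79.73395538330078)
tri [0.5511 0.3166 0.0901] [np.float64(0.3726409673804788), np.float64(0.3726409673805611)]
slot [179.1733 240.7333] [169 235  21  12  83] [0.537  0.2279 0.09  ]  rect ((0.5370043516159058, 0.22789955139160156), (0.04586130753159523, 0.021324265748262405), 80.08318328857422)
slot [264.7895 288.9061] [251 279  28  21 157] [0.5358 0.2283 0.09  ]  rect ((0.5360144972801208, 0.2272975742816925), (0.04663011059165001, 0.022252241149544716), 79.8150405883789)
tri [0.5366 0.2278 0.0895] [np.float64(0.5188272778836475), np.float64(0.5188272778836152)]
y dir 80.73382027981646 0.08990687094301547
[ 20   6 251] [120  25  31]
box ((0.5339189767837524, 0.27388066053390503), (0.20008721947669983, 0.19999933242797852), 80.48448944091797) [[0.4188 0.1917]
 [0.616  0.1587]
 [0.6491 0.356 ]
 [0.4518 0.3891]]
[0.5871 0.1806 0.0907]
[0.6098 0.2766 0.0921]
[0.4664 0.3625 0.0915]
[ 0.5175 -0.0289  0.0981]
```

Two-view agreement is good: the box edge measures 200.0 mm and slot to socket 89.9 mm. I'm moving above the pin with the jaws turned toward the slot's x.

```bash
python3 -m pendant '[0.03,-0.45,-0.469,-58,0, 0.03,-0.45,-0.469,-58,0, 0.03,-0.45,-0.469,-58,0, 0.03,-0.45,-0.469,-58,0, 0.03,-0.45,-0.469,-58,0, 0.03,-0.45,-0.469,-58,0, 0.03,-0.45,-0.469,-58,0, 0.03,-0.45,-0.469,-58,0, 0.03,-0.45,-0.469,-58,0, 0.03,-0.45,-0.469,-58,0, 0.03,-0.45,-0.469,-58,0, 0.03,-0.45,-0.469,-58,0]' 30
cat > go.py <<'E'
import sys;from h import *;from bench import get_state
s=get_state();p,R=pose(s);np.set_printoptions(precision=4,suppress=True)
yaw=np.degrees(np.arctan2(R[1,1],R[0,1]))
print("t",s["clock"],"tcp",p,"jaw yaw",yaw,"down",R[:,0],"gap",s["finger_gap"],"F",s["force"])
if len(sys.argv)>3:
    g=np.array([float(a) for a in sys.argv[1:4]]);print("shift in tool axes",R.T@(g-p))
E
python3 go.py .5195 -.0285 .066
```

```text
clock: 1.6
tool_pos: [0.5193, -0.0272, 0.2007]
orientation: [-1.576, 1.569, 2.973]
force: [0.3, -0.0, -0.5]
finger_gap: 0.0857
t 1.6 tcp [ 0.5193 -0.0272  0.2007] jaw yaw -9.34481604702734 down [-0.0013  0.0002 -1.    ] gap 0.08567937989805548 F [ 0.2762 -0.0459 -0.5066]
shift in tool axes [0.1347 0.0006 0.0013]
```

```bash
python3 -m pendant '[0.05,0,0.001,0,0, 0.09,0,0.001,0,0, 0.115,0,0.001,0,0, 0.134,0,0.001,0,0, 0.134,0,0.001,0,0, 0.134,0,0.001,0,255, 0.134,0,0.001,0,255, 0.134,0,0.001,0,255, 0.134,0,0.001,0,255, 0.134,0,0.001,0,255, 0.134,0,0.001,0,255, 0.134,0,0.001,0,255]' 30
python3 go.py
```

```text
clock: 3.1
tool_pos: [0.5194, -0.0298, 0.0677]
orientation: [1.563, 1.571, -0.174]
force: [-1.2, -0.1, 2.2]
finger_gap: 0.015
t 3.1 tcp [ 0.5194 -0.0298  0.0677] jaw yaw -9.545947222848167 down [ 0.0003 -0.     -1.    ] gap 0.015030388103182588 F [-1.1963 -0.118   2.2067]
```

```bash
python3 -m pendant '[-0.03,0,0,0,255, -0.07,0,0,0,255, -0.11,0,0,0,255, -0.13,0,0,0,255, -0.13,-0.025,-0.346,0,255, -0.13,-0.025,-0.346,0,255, -0.13,-0.025,-0.346,0,255, -0.13,-0.025,-0.346,0,255, -0.13,-0.025,-0.346,0,255, -0.13,-0.025,-0.346,0,255, -0.13,-0.025,-0.346,0,255, -0.13,-0.025,-0.346,0,255]' 30
python3 go.py .5512 .3166 .1
python3 - <<'E'
from bench import *
import cv2,numpy as np
for n in("top","side"):
    c=read_camera(n);np.savez(f"{n}1.npz",**c)
    cv2.imwrite(f"pics/{n}1.png",c["color"][:,:,::-1])
a=cv2.imread("pics/top1.png")[150:310,60:280];b=cv2.imread("pics/side1.png")[160:420,140:360]
a=cv2.resize(a,None,fx=1.8,fy=1.8);b=cv2.resize(b,None,fx=1.8,fy=1.8)
h=np.zeros((480,800,3),np.uint8);h[:a.shape[0],:a.shape[1]]=a;h[:b.shape[0],400:400+b.shape[1]]=b[:, :400];cv2.imwrite("pics/c1.png",h)
E
```

```text
clock: 4.6
tool_pos: [0.5517, 0.3149, 0.1965]
orientation: [-0.73, 1.569, -2.468]
force: [0.3, 0.4, -0.6]
finger_gap: 0.015
t 4.6 tcp [0.5517 0.3149 0.1965] jaw yaw -9.546917874185535 down [-0.0012 -0.0009 -1.    ] gap 0.015022123619253367 F [ 0.2612  0.3792 -0.5861]
shift in tool axes [ 0.0965 -0.0006 -0.0017]
```

View pics/c1.png

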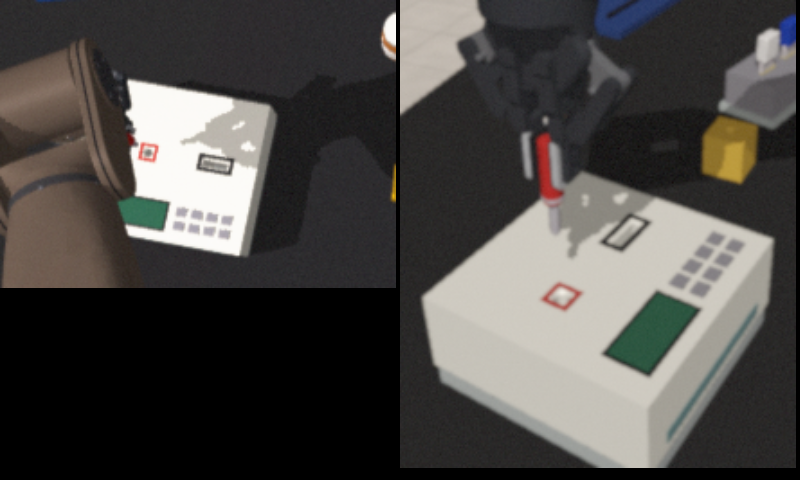

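The side view shows the pin hanging nearly vertical, with its foot at about pixel (226,289); the arm hides it from the top camera. Next I'm measuring its foot and axis against the TCP.

Run:
```python
from h import *
np.set_printoptions(precision=4,suppress=True)
S=dict(np.load("side1.npz"))
def proj(X):
    f=210/np.tan(np.radians(float(S["fovy"]))/2);q=S["R"]@X+S["t"];return np.array([S["cx"]+f*q[0]/q[2],S["cy"]+f*q[1]/q[2]])
t=np.array([.5517,.3149,.1965])
foot=t-[0,0,.0477]
for z in(0,.03,.055,.08):print("pred",z,proj(foot+[0,0,z]))
H=hsv(S).astype(int)
m=((H[...,0]<8)|(H[...,0]>172))&(H[...,1]>120)&(H[...,2]>60)
for v in range(226,296,4):
    u=np.where(m[v,205:240])[0]+205
    print(v,"red",(u.min(),u.max()) if len(u) else None, S["color"][v,215:238].max(1).tolist())
```

```text
pred 0 [226.6719 289.1198]
pred 0.03 [225.2702 270.3989]
pred 0.055 [224.0478 254.0712]
pred 0.08 [222.7725 237.0369]
226 red None [45, 44, 44, 57, 111, 155, 146, 93, 57, 51, 55, 49, 49, 45, 43, 43, 41, 37, 39, 43, 43, 48, 49]
230 red None [43, 47, 44, 42, 50, 48, 48, 50, 56, 50, 54, 52, 55, 53, 50, 45, 44, 49, 51, 52, 51, 51, 52]
234 red (np.int64(218), np.int64(222)) [34, 40, 53, 78, 100, 117, 127, 109, 68, 49, 52, 52, 53, 51, 49, 46, 46, 47, 51, 50, 50, 53, 58]
238 red (np.int64(215), np.int64(223)) [89, 142, 171, 179, 179, 179, 173, 156, 126, 87, 67, 55, 54, 53, 47, 46, 38, 49, 46, 51, 49, 45, 48]
242 red (np.int64(216), np.int64(221)) [70, 119, 150, 165, 172, 175, 162, 137, 142, 159, 160, 149, 125, 96, 68, 49, 39, 52, 45, 40, 39, 38, 41]
246 red (np.int64(216), np.int64(222)) [52, 97, 136, 158, 170, 177, 169, 148, 138, 154, 160, 155, 140, 117, 84, 61, 49, 54, 48, 45, 35, 45, 41]
250 red (np.int64(216), np.int64(222)) [46, 77, 126, 156, 169, 173, 171, 152, 129, 145, 158, 159, 143, 125, 99, 65, 52, 46, 53, 41, 39, 39, 40]
254 red (np.int64(216), np.int64(222)) [38, 72, 119, 151, 1
[... 759 characters left out ...]
 136, 142, 146, 142, 139, 139, 140, 140, 138, 140, 140]
278 red None [206, 206, 206, 206, 206, 207, 200, 183, 165, 164, 165, 161, 146, 132, 131, 137, 139, 139, 141, 138, 138, 139, 140]
282 red None [207, 206, 207, 207, 205, 206, 203, 190, 170, 164, 166, 161, 150, 134, 129, 135, 140, 139, 139, 138, 139, 140, 140]
286 red None [207, 207, 207, 206, 206, 206, 203, 194, 172, 163, 165, 161, 152, 141, 138, 148, 151, 155, 160, 158, 146, 140, 139]
290 red None [206, 207, 207, 206, 205, 207, 207, 206, 204, 197, 187, 181, 185, 194, 203, 206, 204, 193, 171, 145, 142, 137, 140]
294 red None [207, 206, 206, 207, 207, 206, 206, 207, 208, 206, 206, 208, 206, 207, 206, 205, 205, 203, 190, 168, 149, 140, 139]
```

```bash
python3 -m pendant '[0.03,-0.0013,-0.0013,0,255, 0.05,-0.0013,-0.0013,0,255, 0.05,-0.0013,-0.0013,0,255, 0.05,-0.0013,-0.0013,0,255]' 30
python3 go.py .5512 .3166 .1
python3 - <<'E'
from bench import *
import cv2,numpy as np
c=read_camera("side");np.savez("side2.npz",**c)
cv2.imwrite("pics/c2.png",cv2.resize(c["color"][270:350,185:275,::-1],None,fx=7,fy=7,interpolation=cv2.INTER_CUBIC))
E
```

```text
clock: 5.2
tool_pos: [0.5515, 0.3168, 0.1481]
orientation: [2.094, 1.57, 0.356]
force: [-0.3, 0.1, -1.1]
finger_gap: 0.0149
t 5.2 tcp [0.5515 0.3168 0.1481] jaw yaw -9.582029234313882 down [ 0.001   0.0004 -1.    ] gap 0.014881499726812143 F [-0.2719  0.1429 -1.1108]
shift in tool axes [ 0.0481 -0.0003  0.0003]
```

View pics/c2.png

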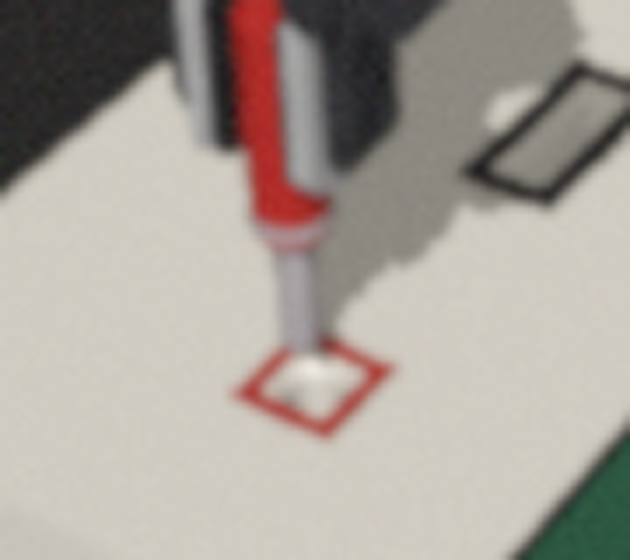

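The close view puts the pin foot at crop (301,345), which would land about 1.5 px (2 mm) left of the socket centre at (315,386). I'm correcting by 2 mm and starting down.

```bash
python3 -m pendant '[0,-0.0017,0.001,0,255, 0.005,-0.0017,0.001,0,255, 0.01,-0.0017,0.001,0,255, 0.014,-0.0017,0.001,0,255, 0.018,-0.0017,0.001,0,255, 0.018,-0.0017,0.001,0,255]' 30
python3 go.py .5512 .3166 .1
```

```text
clock: 6.0
tool_pos: [0.5492, 0.3161, 0.1288]
orientation: [0.166, 1.57, -1.571]
force: [1.8, -1.4, -2.5]
finger_gap: 0.0151
t 6.0 tcp [0.5492 0.3161 0.1288] jaw yaw -9.548246946759214 down [-0.     -0.0005 -1.    ] gap 0.01506964987386199 F [ 1.7809 -1.4368 -2.4893]
shift in tool axes [ 0.0288  0.0019 -0.0009]
```

The shaft is 9 mm into the hole with only light forces. Pushing it home.

```bash
python3 -m pendant '[0.005,0,0,0,255, 0.01,0,0,0,255, 0.015,0,0,0,255, 0.018,0,0,0,255, 0.0205,0,0,0,255, 0.0225,0,0,0,255, 0.0235,0,0,0,255]' 30
python3 go.py
```

```text
clock: 6.88
tool_pos: [0.5495, 0.3163, 0.1077]
orientation: [0.801, 1.57, -0.937]
force: [-1.6, -2.8, 9.0]
finger_gap: 0.0153
t 6.875 tcp [0.5495 0.3163 0.1077] jaw yaw -9.539094162599824 down [ 0.0002 -0.0003 -1.    ] gap 0.015260613824135842 F [-1.6269 -2.8166  9.0362]
```

```bash
python3 -m pendant '[0,0,0,0,0, 0,0,0,0,0, 0,0,0,0,0, 0,0,0,0,0, 0,0,0,0,0, -0.03,0,0,0,0, -0.08,0,0,0,0, -0.11,0,0,0,0, -0.11,-0.05,0.2,0,0, -0.11,-0.05,0.2,0,0, -0.11,-0.05,0.2,0,0, -0.11,-0.05,0.2,0,0]' 30
python3 - <<'E'
from bench import *
import cv2,numpy as np
o=[]
for n in("top","side"):
    c=read_camera(n);np.savez(f"{n}3.npz",**c)
    r=(190,280,100,220) if n=="top" else (250,360,190,300)
    o.append(cv2.resize(c["color"][r[0]:r[1],r[2]:r[3],::-1],(390,390*(r[1]-r[0])//(r[3]-r[2]))))
h=np.zeros((400,790,3),np.uint8)
h[:o[0].shape[0],:390]=o[0];h[:o[1].shape[0],400:]=o[1];cv2.imwrite("pics/c3.png",h)
E
python3 go.py .4877 -.2907 .2
```

```text
clock: 8.38
tool_pos: [0.4653, 0.1253, 0.2157]
orientation: [-0.439, 1.571, -2.179]
force: [-0.3, -0.3, 0.0]
finger_gap: 0.0857
t 8.475 tcp [0.4664 0.1263 0.2161] jaw yaw -9.700884949808964 down [ 0.0009  0.0003 -1.    ] gap 0.08503051215757353 F [0.0829 0.1524 0.3452]
shift in tool axes [0.016  0.0913 0.4074]
```

View pics/c3.png

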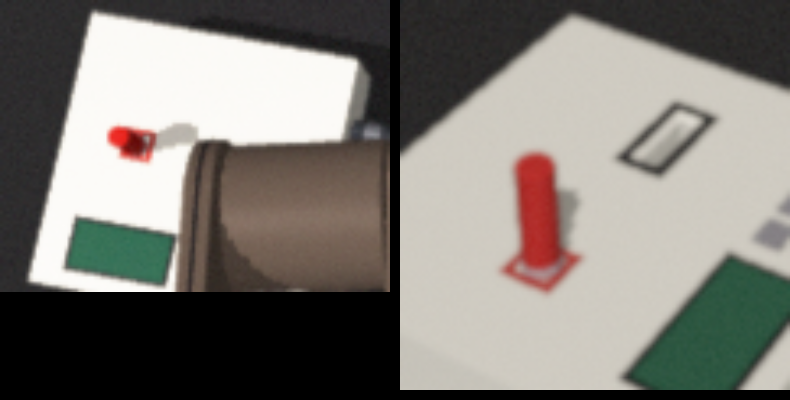

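The pin is seated with its grip base on the red outline, in both views. Now over the green filter.

```bash
python3 -m pendant '[0.016,0.091,0.408,7,0, 0.016,0.091,0.408,7,0, 0.016,0.091,0.408,7,0, 0.016,0.091,0.408,7,0, 0.016,0.091,0.408,7,0, 0.016,0.091,0.408,7,0, 0.016,0.091,0.408,7,0, 0.016,0.091,0.408,7,0, 0.016,0.091,0.408,7,0, 0.016,0.091,0.408,7,0]'
python3 go.py .4878 -.291 .068
```

```text
clock: 9.72
tool_pos: [0.4892, -0.2884, 0.1998]
orientation: [-2.873, 1.57, 1.552]
force: [0.0, 0.5, -0.3]
finger_gap: 0.0853
t 9.725 tcp [ 0.4892 -0.2884  0.1998] jaw yaw -16.43055989919736 down [ 0.      0.0004 -1.    ] gap 0.08527348429362022 F [ 0.0272  0.5155 -0.3392]
shift in tool axes [ 0.1318 -0.0006  0.0029]
```

```bash
python3 -m pendant '[0.05,-0.0006,0.002,0,0, 0.09,-0.0006,0.002,0,0, 0.115,-0.0006,0.002,0,0, 0.132,-0.0006,0.002,0,0, 0.132,-0.0006,0.002,0,0]' 40
python3 go.py .4878 -.291 .068
python3 - <<'E'
from bench import *
import cv2,numpy as np
c=read_camera("side");np.savez("side4.npz",**c)
cv2.imwrite("pics/c4.png",cv2.resize(c["color"][110:230,290:430,::-1],None,fx=5,fy=5,interpolation=cv2.INTER_CUBIC))
E
```

```text
clock: 10.35
tool_pos: [0.4871, -0.2906, 0.0669]
orientation: [-2.029, 1.569, 2.396]
force: [1.1, -0.0, -0.0]
finger_gap: 0.0856
t 10.35 tcp [ 0.4871 -0.2906  0.0669] jaw yaw -16.493221158957855 down [-0.0016  0.0015 -1.    ] gap 0.08561111465720195 F [ 1.1134 -0.0006 -0.0267]
shift in tool axes [-0.0011  0.0007  0.0002]
```

View pics/c4.png

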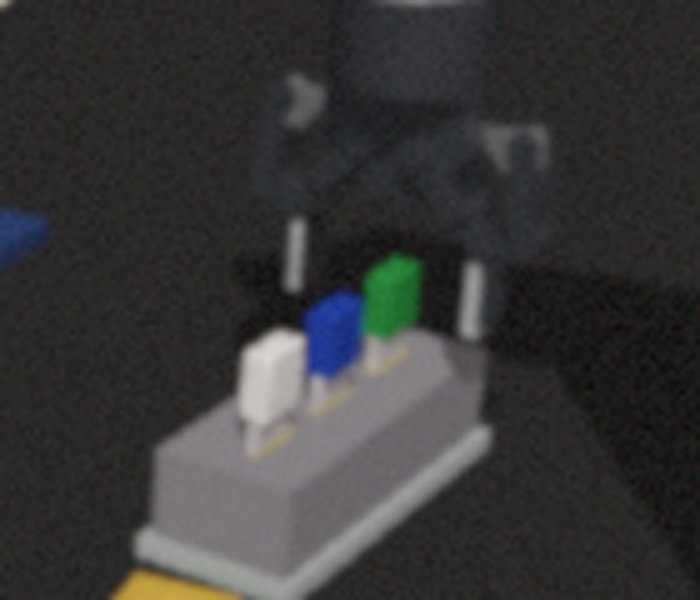

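The side view shows the green handle at crop (392,298), midway between the open pads. Closing and lifting.

```bash
python3 -m pendant '[0,0,0,0,255, 0,0,0,0,255, 0,0,0,0,255, 0,0,0,0,255, 0,0,0,0,255, 0,0,0,0,255, 0,0,0,0,255, -0.03,0,0,0,255, -0.06,0,0,0,255, -0.1,0,0,0,255, -0.14,0,0,0,255, -0.14,0,0,0,255]' 40
python3 go.py .535 .2276 .2
python3 - <<'E'
from bench import *
from h import *
np.set_printoptions(precision=4,suppress=True)
s=get_state();r=[]
o=[]
for n in("top","side"):
    c=read_camera(n);np.savez(f"{n}5.npz",**c)
    ce,st,m=big(mask(c,"green",(300,150,500,400) if n=="top" else (290,60,430,200)));print(n,ce,st);r.append((c,ce))
    x,y=map(int,ce);o.append(cv2.resize(c["color"][y-50:y+50,x-50:x+50,::-1],(390,390)))
X,e=tri(r[0][0],r[0][1],r[1][0],r[1][1]);p,R=pose(s);print("handle",X,e,"rel tool",R.T@(X-p))
cv2.imwrite("pics/c5.png",np.hstack(o))
E
```

```text
clock: 11.9
tool_pos: [0.4895, -0.2933, 0.2117]
orientation: [1.193, 1.562, -0.667]
force: [-0.0, -0.1, -0.8]
finger_gap: 0.0134
t 11.9 tcp [ 0.4895 -0.2933  0.2117] jaw yaw -16.55025289981192 down [ 0.0071 -0.0056 -1.    ] gap 0.013402095765102965 F [-0.0289 -0.0801 -0.795 ]
shift in tool axes [ 0.0091 -0.1049 -0.5123]Traceback (most recent call last):
  File "<stdin>", line 8, in <module>
  File "h.py", line 27, in big
    i=1+np.argmax(s[1:,4]);return ce[i],s[i],(l==i).astype(np.uint8)
        ~~~~~~~~~^^^^^^^^^
    return _wrapfunc(a, 'argmax', axis=axis, out=out, **kwds)
    return bound(*args, **kwds)
ValueError: attempt to get argmax of an empty sequence
```

```bash
python3 -m pendant '[-0.003,-0.105,-0.511,-7,255, -0.003,-0.105,-0.511,-7,255, -0.003,-0.105,-0.511,-7,255, -0.003,-0.105,-0.511,-7,255, -0.003,-0.105,-0.511,-7,255, -0.003,-0.105,-0.511,-7,255, -0.003,-0.105,-0.511,-7,255, -0.003,-0.105,-0.511,-7,255, -0.003,-0.105,-0.511,-7,255, -0.003,-0.105,-0.511,-7,255, -0.003,-0.105,-0.511,-7,255, -0.003,-0.105,-0.511,-7,255]' 40
python3 go.py .535 .2276 .165
```

```text
clock: 13.45
tool_pos: [0.5325, 0.2264, 0.2105]
orientation: [-0.763, 1.57, -2.502]
force: [-0.9, -0.7, -0.2]
finger_gap: 0.0136
t 13.45 tcp [0.5325 0.2264 0.2105] jaw yaw -9.672418519851684 down [-0.0005 -0.0004 -1.    ] gap 0.013577633658258306 F [-0.8727 -0.7395 -0.1924]
shift in tool axes [ 0.0455  0.0023 -0.0016]
```

```bash
python3 -m pendant '[0.025,0.002,-0.0015,0,255, 0.0455,0.002,-0.0015,0,255, 0.0455,0.002,-0.0015,0,255, 0.0455,0.002,-0.0015,0,255]' 40
python3 go.py .535 .2276 .11
python3 - <<'E'
from bench import *
import cv2,numpy as np
c=read_camera("side");np.savez("side6.npz",**c)
cv2.imwrite("pics/c6.png",cv2.resize(c["color"][225:325,215:325,::-1],None,fx=6,fy=6,interpolation=cv2.INTER_CUBIC))
E
```

```text
clock: 13.95
tool_pos: [0.535, 0.2289, 0.1658]
orientation: [1.927, 1.57, 0.189]
force: [-0.1, -0.4, 0.4]
finger_gap: 0.0133
t 13.95 tcp [0.535  0.2289 0.1658] jaw yaw -9.579243034719063 down [ 0.0006  0.0001 -1.    ] gap 0.013295067104050288 F [-0.1497 -0.4062  0.4319]
shift in tool axes [0.0558 0.0002 0.0012]
```

View pics/c6.png

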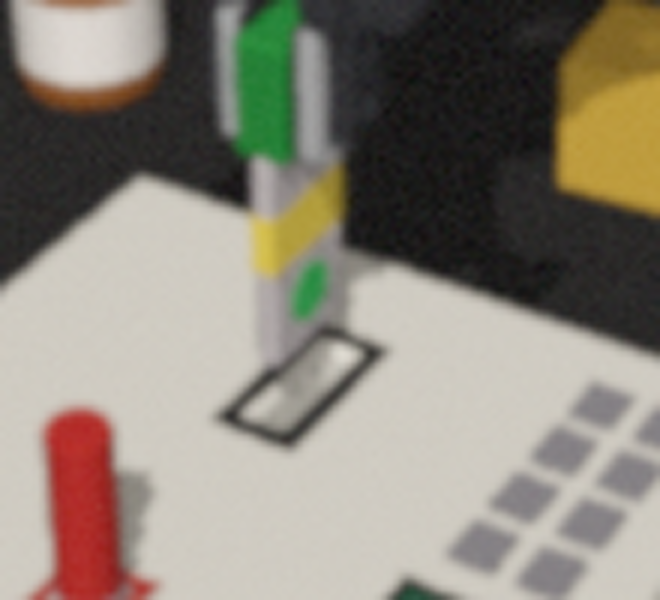

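```bash
cat > pr.py <<'E'
from h import *
def proj(S,X):
    f=210/np.tan(np.radians(float(S["fovy"]))/2);q=S["R"]@X+S["t"];return np.array([S["cx"]+f*q[0]/q[2],S["cy"]+f*q[1]/q[2]])
def fil(S,c,foot,yaw,off,k):
    a=np.radians(yaw);X=np.array([np.cos(a),np.sin(a),0]);Y=np.array([-np.sin(a),np.cos(a),0])
    for n,x,y,z in(("foot+y+x",3,15,0),("foot+y-x",3*-1,15,0),("foot-y-x",-3,-15,0),("band lo +y-x",-3,15,28),("band hi+y-x",-3,15,44),("band lo -y-x",-3,-15,28),("hbot+y-x",-7,15,60)):
        p=proj(S,np.array([*c,foot])+(X*x+Y*y)/1e3+[0,0,z/1e3]);print(n,((p-off)*k).round(0))
    for x,y in((4,16),(-4,16),(-4,-16),(4,-16)):
        p=proj(S,np.array([.5363,.2279,.09])+(X*x+Y*y)/1e3);print("slot",x,y,((p-off)*k).round(0))
    print("slot c",((proj(S,np.array([.5363,.2279,.09]))-off)*k).round(0))
E
python3 - <<'E'
from pr import *
S=dict(np.load("side6.npz"))
fil(S,(.535,.2289),.1088,-9.6,np.array([215,225]),6)
g=S["color"][270:292,255:278].astype(int).sum(2)//3
print(g)
E
```

```text
foot+y+x [256. 354.]
foot+y-x [276. 361.]
foot-y-x [342. 298.]
band lo +y-x [274. 268.]
band hi+y-x [272. 212.]
band lo -y-x [340. 206.]
hbot+y-x [285. 161.]
slot 4 16 [249. 411.]
slot -4 16 [276. 422.]
slot -4 -16 [345. 353.]
slot 4 -16 [318. 344.]
slot c [298. 382.]
[[200 196 182 172 164 158 143 138 139 136 117  95  86  95 114 128 127 129
  135 142 151 160 163]
 [201 197 186 174 169 160 146 136 136 129 108  89  82  95 115 128 130 131
  147 161 177 184 187]
 [201 198 186 172 169 164 150 139 133 119 100  84  85  95 113 125 129 136
  162 183 194 198 199]
 [202 198 185 172 171 165 154 140 129 113  92  85  85  94 112 125 131 140
  171 191 200 202 201]
 [201 198 185 173 170 167 156 142 128 108  90  88  88 105 115 127 129 138
  167 188 200 201 200]
 [200 198 185 173 170 167 156 142 126 105  89  89  99 115 127 130 130 138
  166 189 201 201 202]
 [202 198 187 174 171 168 155 142 126 102  89  94 112 126 134 134 130 143
  175 194 200 201 201]
 [202 198 187 173 169 168 156 142 125 110  99 109 123 130 132 131 132 146
  178 196 201 199 201]
 [201 198 185 173 169 168 156 144 135 124 123 122 124 1
[... 603 characters left out ...]
200 168 120  65  76]
 [202 200 194 179 156 145 132 103  93 114 132 141 146 160 175 190 201 197
  176 136  88  79 124]
 [201 197 185 159 121 101  93  92 115 133 142 144 144 162 180 189 183 167
  131  88  84 125 163]
 [197 187 163 119  75  65  87 113 130 140 148 149 151 166 180 181 162 124
   81  78 125 164 189]
 [188 163 124  78  68 100 117 131 139 141 151 156 159 169 171 159 125  78
   75 122 163 187 197]
 [163 123  76  79 121 155 157 147 144 141 149 155 159 160 150 122  78  68
  110 158 188 198 201]
 [123  83  87 127 164 185 178 158 145 144 150 156 152 138 113  75  68 106
  155 185 197 200 201]
 [ 83  97 142 172 189 192 180 164 154 152 152 151 136 107  72  64 106 152
  182 196 200 201 200]]
```

The blade lines up sideways with the slot (blade edges at crop x 257/278/345, slot centre (305,385)). I'm shifting 1.5 mm along −y and starting down.

```bash
python3 -m pendant '[0.006,0.0002,0.0015,0,255, 0.012,0.0002,0.0015,0,255, 0.016,0.0002,0.0015,0,255, 0.019,0.0002,0.0015,0,255, 0.022,0.0002,0.0015,0,255, 0.024,0.0002,0.0015,0,255, 0.024,0.0002,0.0015,0,255]' 40
python3 go.py .5352 .2276 .109
```

```text
clock: 14.88
tool_pos: [0.5348, 0.2275, 0.1409]
orientation: [1.762, 1.57, 0.024]
force: [1.4, 0.1, -0.2]
finger_gap: 0.0135
t 14.875 tcp [0.5348 0.2275 0.1409] jaw yaw -9.55254025426885 down [ 0.0006  0.     -1.    ] gap 0.01350128831118161 F [ 1.3786  0.0659 -0.2281]
shift in tool axes [ 0.0319  0.0004 -0.0001]
```

The blade is in with no vertical resistance. Continuing to depth.

```bash
python3 -m pendant '[0.005,0,0,0,255, 0.01,0,0,0,255, 0.015,0,0,0,255, 0.02,0,0,0,255, 0.025,0,0,0,255, 0.028,0,0,0,255, 0.03,0,0,0,255, 0.03,0,0,0,255, 0.03,0,0,0,255, 0.03,0,0,0,255, 0.03,0,0,0,255]' 40
python3 go.py
python3 - <<'E'
from bench import *
from pr import *
c=read_camera("side");np.savez("side7.npz",**c)
cv2.imwrite("pics/c7.png",cv2.resize(c["color"][225:345,205:325,::-1],None,fx=5,fy=5,interpolation=cv2.INTER_CUBIC))
fil(c,(.535,.2275),.054,-9.6,np.array([204.5,224.5]),5)
E
```

```text
clock: 16.25
tool_pos: [0.5347, 0.2275, 0.1112]
orientation: [1.625, 1.57, -0.112]
force: [3.4, -0.5, -3.4]
finger_gap: 0.0131
t 16.25 tcp [0.5347 0.2275 0.1112] jaw yaw -9.548238939882925 down [ 0.0004 -0.     -1.    ] gap 0.013112485417915713 F [ 3.437  -0.4719 -3.4057]
foot+y+x [272. 438.]
foot+y-x [289. 445.]
foot-y-x [341. 389.]
band lo +y-x [287. 373.]
band hi+y-x [286. 330.]
band lo -y-x [340. 319.]
hbot+y-x [296. 291.]
slot 4 16 [260. 345.]
slot -4 16 [283. 354.]
slot -4 -16 [340. 297.]
slot 4 -16 [318. 289.]
slot c [301. 321.]
```

View pics/c7.png

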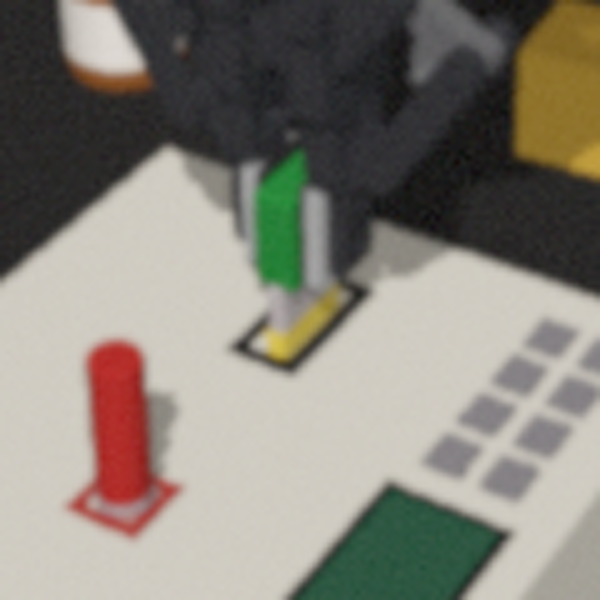

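The rim lies mid-band and the pin is still home. There is a 3.4 N side load along x, so I'm easing that by 0.7 mm and letting it settle.

```bash
python3 -m pendant '[0,0.0007,0,0,255, 0,0.0007,0,0,255, 0,0.0007,0,0,255, 0,0.0007,0,0,255, 0,0.0007,0,0,255, 0,0.0007,0,0,255]' 40
python3 go.py
```

```text
clock: 17.05
tool_pos: [0.5349, 0.2275, 0.1113]
orientation: [-1.375, 1.57, -3.112]
force: [-0.3, -0.9, -0.8]
finger_gap: 0.0136
t 17.05 tcp [0.5349 0.2275 0.1113] jaw yaw -9.550092837868029 down [-0.001 -0.    -1.   ] gap 0.013598371662041754 F [-0.2835 -0.8928 -0.7543]
```

Run:
```python
from bench import *
from h import *
c=read_camera("side")
for n,col,roi in(("blue","blue",(345,165,370,190)),("white","white",(335,175,353,197)),("pin","red",(205,270,240,330))):
    print(n,big(mask(c,col,roi))[:2])
S=np.load("side0.npz")["color"].astype(int);print("jar diff",np.abs(c["color"][195:245,212:246].astype(int)-S[195:245,212:246]).mean())
s=get_state();print(s["force"],s["finger_gap"],abs(s["qd"]).max())
close_job()
```

```text
blue (array([356.28776978, 175.77697842]), array([351, 168,  12,  17, 139], dtype=int32))
white (array([343.62820513, 184.8974359 ]), array([338, 177,  12,  18, 156], dtype=int32))
pin (array([228.53691275, 309.3590604 ]), array([223, 294,  13,  32, 298], dtype=int32))
jar diff 24.230588235294118
[-1.13013148 -0.25144164 -1.63373626] 0.014078684078949652 0.0018909188336065572
the job is handed in; nothing more can be done
```

The job is handed in: the pin is home in the socket and released, and the green filter is held in the slot with the rim about mid-band. It took about 17 s of the 72 s allowed.

**Pin:** I placed it after a 2 mm correction from a close side view. It seated with about 9 N of push at the height expected for fully home. Both cameras then showed the grip's base on the socket outline, and the side view showed it again after the filter went in.

**Green filter:** The blade entered without vertical resistance. I eased a 3.4 N side load by 0.7 mm. At the end it was held at 40 N with a 14 mm finger gap. The handle centre was about 40 mm above the photometer's top by arm readings and the picture. The arm was still, with 1–2 N on the wrist.

**Other items:**
- **Blue and white filters:** they have not moved, to within about 0.1 pixel in the side view.
- **Jar:** this check was inconclusive. Its patch differed from the start image (mean difference 24), most likely because the arm now blocks or shades it. The jar was visible in the later side views, and no move was planned near it, but I did not measure its final position.
- **Camera offset:** robot and side-camera positions disagreed by 1–2 mm near the photometer. I went by the camera's relative view there.

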